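# Snap a lunch box lid shut around its rim

## Robot

A 6-joint arm with a two-finger parallel gripper is mounted at the origin on the work surface. World frame = base frame: x ahead of the robot, y to its left, z up, the work surface at z = 0. Lengths are in mm, angles in rad, forces in N, time in s.
With the tool pointing down it reaches from about 400 to 825 mm from the base axis. Payload 7 kg.
Tool frame: the origin (TCP) lies midway between the tips of the shut fingers; the grasp point (between the pads) lies 19 mm behind it; z points along the fingers, y is the direction in which the jaws open and shut (so a half turn about z gives the same grasp; the last joint's range is limited). The gripper opens to 85 mm and grips with 20 to 120 N. Pads are 22 mm wide; open, the fingers measure 114 mm over their backs; the gripper's body (76 mm by 85 mm) begins 54 mm behind the grasp point. The pads swing forward as they close: fully open they stand 13 mm farther back than shut.
Start: joints at [1.588, 0.359, 0.012, 0, -1.224, -0.288], TCP at [180.574, 650.376, 231.302] pointing down, gripper open.
Joint ranges: [-3.07, 3.07], [-1.43, 2.12], [-1.02, 1.25], [-3.03, 1.67], [-3.05, -0], [-3.03, 3.03]. Speed limits (rad/s): [2.39, 2.39, 3.01, 3.14, 3.14, 3.14].

## Interface

Orientations are given as a unit quaternion [x, y, z, w].
In Python, from rig import ctrl gives the robot as it stands. The module is installed in compiled form; this text tells all that it offers.
- The arm moves only by the tool jog_arm, never from a script. Its argument "commands" is a list of rows, each a list of 5 numbers: the finger opening in mm, from 0 to 85.4, then the shift along the tool's x, y, z in mm, then the turn about the tool's z in degrees. A call has 1 to 20 rows; each row is the pose to reach, as a shift and turn from the pose commanded when the call began, along the tool's axes at that moment; what a row does not reach only later rows make up. A row lasts 1/10 s, in which the tool goes at most 50 mm and 8.59 degrees, less where a joint would pass 70% of its speed; a pose out of reach is approached as far as the arm can. A call with a gripper value outside its range is refused whole. The fingers move at their own pace and stop on an object; "newtons" is the grip in N (left out, the last holds). Time passes only in rows, so rows that repeat a pose let the fingers close. It gives the time, the measured TCP pose, the force and the opening at its end, in the units of the state.
- ctrl.sense(): the state, without advancing time (a new reading comes with each control period).
- ctrl.get_image(name): name is "scene" or "top"; returns the picture (420x560x3 uint8, red, green, blue); there is no depth.
- ctrl.calibration(name): a dict with "fovy" (degrees; the focal length in pixels is half the picture's height over the tangent of half this angle, whatever the lens; pixels are square), "cx", "cy" (the principal point, pixels), "rvec" (rotation vector, rad) and "tvec" (3), from world to camera coordinates, as OpenCV has them. Camera axes: x right, y down, z forward; pixel columns grow to the right and rows downward; lengths in mm; the calibration is good to about 2 mm. A picture is of the moment at which its call begins. calibration takes no time and is no camera call.
- ctrl.close_job(): hands the job in, once; it reports no verdict.
Trained networks look in the newest picture that a camera, given by its name, has taken for a name from the list of things; names that differ only in an ending like _2 or _b are one class to them, and where a whole thing is asked for, a point or a joint stands for the part that bears it (a point fixed in the world has none). Each returns a list of dicts, best first, with "conf" (0 to 1); they miss things now and then, are a little off and sometimes report something else, mostly with a low value. They report only what shows in the picture. A call takes as long as a camera call. They do not tell look-alikes from the thing itself.
- ctrl.find_in(camera, name): "box" ([left, top, right, bottom] in pixels, round what is visible of it).
The state is a dict: "clock": time; "qpos": joint angles; "joint_vel": joint speeds; "effort": joint torques, N m; "tool_pos": TCP position; "tool_rot": TCP orientation; "contact_force": force on the tool from outside, world axes, zero at the start; "ft_torque": the same for the moment, N m; "grip_width": finger opening in mm.
Only numpy, scipy, OpenCV 4.12 (cv2) and the standard library are available. Lean on these libraries where they do the work, as an engineer would, in place of code of your own. Each camera call takes 0.05 s, during which the arm holds its last target.

## Task

Close the lunch box on the packing bench by pressing down the four raised sections of its lid rim until every one has clicked shut level with the lid: both long sides first, then the two short ends. Only press with the fingertips: do not lift or push away the box, and leave the carton, the tape roll and the scanner where they are.

Things in the scene. Friction and masses are not known exactly. Their poses are not given: they have to be found in the camera images.
- lunchbox: Loose packed lunch box, about 0.6 kg: grey tub 104 x 144 x 54 mm (x, y, z), white lid 120 x 160 mm whose top, when shut, is 62 mm above the bench. Origin: centre of the underside; own y along the long sides, z up. The lid's middle panel (64 x 104 mm) and its four corners are already down, tops at 62 mm; the four rim sections between the corners, hinged on the panel's edges, stand up.
- near_long (a joint): Hinge of the long rim section of the lunch box lid on its -x side (in the box's own axes). 0 = standing up (0.5 rad above level), 0.5 rad = snapped shut, level with the lid panel. Over-centre spring: it first resists with about 8 N at the marked point, returns if let go before half way, snaps down by itself and stays past half way.
- near_long_top (a point): Point on top of the long rim section on its -x side: middle of its length, 20 mm out from its hinge, 8 mm in from its outer edge; press straight down here. White plastic, 104 mm long, 28 mm wide, 6 mm thick, with a 13 mm skirt under the outer edge. The point is about 71 mm above the bench while up; shut, 62 mm, at x = -52 mm, y = 0 in the box's frame. Its axes are not needed.
- far_long (a joint): Hinge of the long rim section of the lunch box lid on its +x side (in the box's own axes). 0 = standing up (0.5 rad above level), 0.5 rad = snapped shut, level with the lid panel. Over-centre spring: it first resists with about 8 N at the marked point, returns if let go before half way, snaps down by itself and stays past half way.
- far_long_top (a point): Point on top of the long rim section on its +x side: middle of its length, 20 mm out from its hinge, 8 mm in from its outer edge; press straight down here. White plastic, 104 mm long, 28 mm wide, 6 mm thick, with a 13 mm skirt under the outer edge. The point is about 71 mm above the bench while up; shut, 62 mm, at x = +52 mm, y = 0 in the box's frame. Its axes are not needed.
- left_end (a joint): Hinge of the short rim section of the lunch box lid at its +y end (in the box's own axes). 0 = standing up (0.5 rad above level), 0.5 rad = snapped shut, level with the lid panel. Over-centre spring: it first resists with about 8 N at the marked point, returns if let go before half way, snaps down by itself and stays past half way.
- left_end_top (a point): Point on top of the short rim section at its +y end: middle of its length, 20 mm out from its hinge, 8 mm in from its outer edge; press straight down here. White plastic, 56 mm long, 28 mm wide, 6 mm thick, with a 13 mm skirt under the outer edge. The point is about 71 mm above the bench while up; shut, 62 mm, at x = 0, y = +72 mm in the box's frame. Its axes are not needed.
- right_end (a joint): Hinge of the short rim section of the lunch box lid at its -y end (in the box's own axes). 0 = standing up (0.5 rad above level), 0.5 rad = snapped shut, level with the lid panel. Over-centre spring: it first resists with about 8 N at the marked point, returns if let go before half way, snaps down by itself and stays past half way.
- right_end_top (a point): Point on top of the short rim section at its -y end: middle of its length, 20 mm out from its hinge, 8 mm in from its outer edge; press straight down here. White plastic, 56 mm long, 28 mm wide, 6 mm thick, with a 13 mm skirt under the outer edge. The point is about 71 mm above the bench while up; shut, 62 mm, at x = 0, y = -72 mm in the box's frame. Its axes are not needed.
- carton: Bystander: small brown product carton 90 x 60 x 50 mm, loose. Origin: centre of its underside.
- tape_roll: Bystander: roll of brown packing tape lying flat, 100 mm across, 48 mm high, loose. Origin: centre of its underside.
- scanner: Bystander: black hand-held barcode scanner lying on its side, about 140 x 85 mm, 36 mm high, loose. Origin: on its underside, near the middle of its length.
Mind the look-alikes: they are no part of the job. Several things look just like the lunchbox: the one meant starts farthest to the robot's right.

How it is judged:
By the outcome, as a careful person would: the job done as asked, in the order asked, and still so for the second after the job is handed in, with the robot touching nothing.
It also fails if it takes over 54 s, if anything falls off the work surface, if the arm or the gripper's body presses on something with over 40 N, if the wrist force passes 120 N, or if a joint passes its speed limit or range.

## Working session

There is one attempt and no reset: what is moved stays moved. The work goes in short steps, Python scripts to look and compute and a tool call to move; the robot and the scene stay as the last step left them, time stands still between calls to the robot, and variables do not carry over. Pictures are saved under pics/ and viewed, and the job is handed in when it is done.

Besides the shell and the picture viewer there is one more tool, called after ">>>" by a JSON object that holds its "op" and its "data". jog_arm: Moves the arm, as the interface text tells. Its arguments: {"type":"object","properties":{"commands":{"type":"array"},"newtons":{"type":"number"}},"required":["commands"]}

```bash
mkdir -p pics; python3 - <<'E'
from rig import ctrl
import cv2
for n in("scene","top"):
    im=ctrl.get_image(n); cv2.imwrite(f"pics/{n}0.png",im[:,:,::-1]); c=ctrl.calibration(n); print(n,c)
    for k in("lunchbox","near_long_top","left_end_top","carton","tape_roll","scanner"):
        print(k,[(round(d['conf'],2),[round(v) for v in d['box']]) for d in ctrl.find_in(n,k)])
print(ctrl.sense())
E
```

```text
scene {'fovy': 55.946124067414615, 'cx': 276.46603085137366, 'cy': 211.57451702506404, 'rvec': array([ 1.73797067,  1.54629211, -0.81468602]), 'tvec': array([-120.18985638, -233.28062905, 1252.48210456])}
lunchbox [(0.97, [420, 235, 499, 326]), (0.93, [295, 138, 370, 186]), (0.8, [142, 222, 249, 289]), (0.8, [278, 184, 359, 247])]
near_long_top [(0.86, [414, 239, 441, 288]), (0.82, [324, 154, 367, 172]), (0.75, [296, 185, 339, 197]), (0.72, [176, 220, 232, 236])]
left_end_top [(0.7, [297, 153, 321, 166]), (0.68, [219, 238, 240, 259]), (0.58, [341, 194, 357, 217]), (0.57, [436, 232, 472, 251])]
carton [(0.76, [108, 317, 186, 401])]
tape_roll [(0.98, [287, 259, 346, 322]), (0.69, [152, 231, 175, 252])]
scanner [(0.62, [33, 248, 120, 291])]
top {'fovy': 47.58801490298983, 'cx': 281.5723794278537, 'cy': 201.42817604905696, 'rvec': array([ 2.13883681, -2.10023587,  0.20637396]), 'tvec': array([ 26.56961161, 546.03062386, 949.85983876])}
lunchbox [(0.9, [128, 298, 221, 380]), (0.66, [298, 153, 386, 226]), (0.61, [92, 88, 173, 171]), (0.56, [180, 194, 267, 268])]
near_long_top [(0.72, [190,
[... 428 characters left out ...]
 0.7, 'qpos': array([ 1.58809195e+00,  3.58575219e-01,  1.19015911e-02,  3.22148046e-06,
       -1.22415133e+00, -2.88092718e-01]), 'joint_vel': array([-1.16577325e-03,  3.24779542e-04, -9.40157812e-05, -3.18500900e-04,
       -5.69386412e-04,  6.84630484e-04]), 'effort': array([ 2.85677415e-04, -5.82760227e+01,  2.93614858e+01,  6.94068119e+00,
       -5.86963670e-04,  1.29431493e-05]), 'tool_pos': array([180.58040431, 650.35521258, 231.31955547]), 'tool_rot': array([ 9.90847685e-01, -1.34984681e-01,  3.67475146e-06,  1.39188183e-05]), 'contact_force': array([-0.64524254, -0.18286681, -0.05622967]), 'ft_torque': array([ 0.01750687,  0.0098152 , -0.00483948]), 'grip_width': 85.6847221829167}
```

View pics/scene0.png

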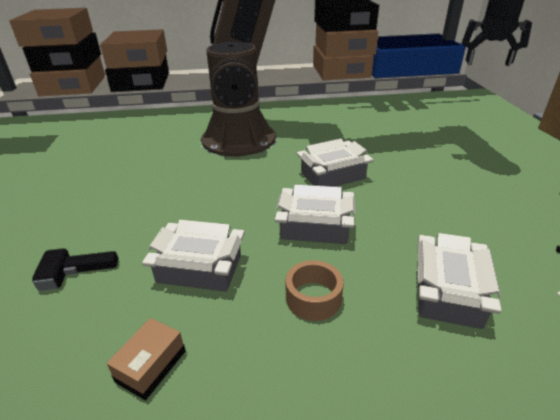

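View pics/top0.png

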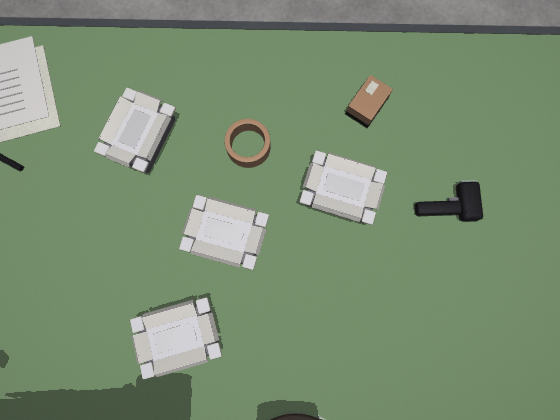

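```bash
cat > h.py <<'E'
import numpy as np, cv2
from rig import ctrl
def cam(n):
    c=ctrl.calibration(n); f=210/np.tan(np.radians(c['fovy']/2))
    K=np.array([[f,0,c['cx']],[0,f,c['cy']],[0,0,1]]); R=cv2.Rodrigues(np.array(c['rvec']))[0]
    return K,R,np.array(c['tvec'])
def back(n,uv,z):
    K,R,t=cam(n); d=R.T@np.linalg.inv(K)@np.array([uv[0],uv[1],1.]); o=-R.T@t
    return o+d*(z-o[2])/d[2]
def proj(n,P):
    K,R,t=cam(n); p=(R@np.atleast_2d(P).T).T+t; p=p@K.T; return p[:,:2]/p[:,2:]
E
python3 - <<'E'
from h import *
np.set_printoptions(suppress=True,precision=1)
for n,bs in(("top",[[128,298,221,380],[298,153,386,226],[92,88,173,171],[180,194,267,268],[347,77,394,127],[226,120,269,171],[414,178,484,221]]),("scene",[[420,235,499,326],[295,138,370,186],[142,222,249,289],[278,184,359,247]])):
    for b in bs: print(n,b,back(n,((b[0]+b[2])/2,(b[1]+b[3])/2),55))
E
```

```text
top [128, 298, 221, 380] [262.5 244.3  55. ]
top [298, 153, 386, 226] [573.1 -90.7  55. ]
top [92, 88, 173, 171] [697.8 362.   55. ]
top [180, 194, 267, 268] [480.3 155.9  55. ]
top [347, 77, 394, 127] [ 770.8 -154.4   55. ]
top [226, 120, 269, 171] [666.3 112.   55. ]
top [414, 178, 484, 221] [ 555.7 -315.8   55. ]
scene [420, 235, 499, 326] [725.4 352.7  55. ]
scene [295, 138, 370, 186] [294.9 233.3  55. ]
scene [142, 222, 249, 289] [605.2 -91.2  55. ]
scene [278, 184, 359, 247] [514. 155.  55.]
```

Candidates for the lunch box are at top-view pixels (342,188) with y≈-91, (223,231) with y≈156, (175,339) with y≈244, and (134,130) with y≈362. The robot's right is -y, so the target is the one at (342,188). I'll check it in a crop.

```bash
python3 - <<'E'
import cv2,numpy as np
a=cv2.imread('pics/top0.png')[140:235,285:400]; b=cv2.imread('pics/scene0.png')[210:295,140:255]
a=cv2.resize(a,None,fx=6.5,fy=6,interpolation=cv2.INTER_CUBIC) if 0 else cv2.resize(a,None,fx=6,fy=6,interpolation=cv2.INTER_CUBIC)
cv2.imwrite('pics/crop0.png',a)
cv2.imwrite('pics/crop1.png',cv2.resize(b,None,fx=6,fy=6,interpolation=cv2.INTER_CUBIC))
E
```

```text
(no output)
```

View pics/crop0.png

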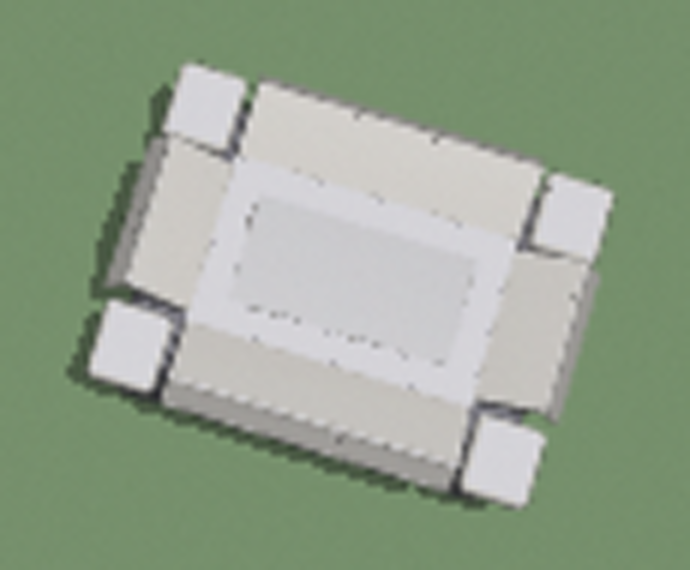

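View pics/crop1.png

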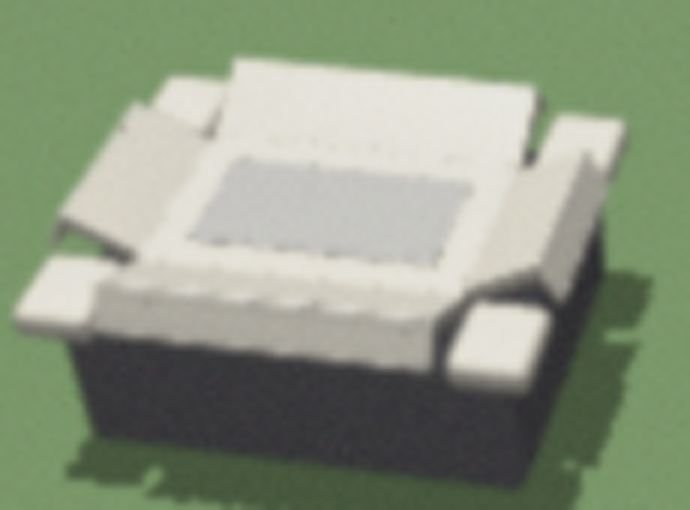

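```bash
cat >> h.py <<'E'
def pts(x,y,th,L):
    c,s=np.cos(th),np.sin(th); L=np.array(L,float); return np.c_[x+c*L[:,0]-s*L[:,1],y+s*L[:,0]+c*L[:,1],L[:,2]]
from scipy.optimize import least_squares
E
python3 - <<'E'
from h import *
np.set_printoptions(suppress=True,precision=2)
px=np.array([[184,62],[614,190],[523,510],[86,372],[236,158],[519,240],[475,402],[187,324]],float)
uv=(px+.5)/6-.5+[285,140]
# image up ~ +x world; left ~ +y
L=[[60,80,62],[60,-80,62],[-60,-80,62],[-60,80,62],[32,52,62],[32,-52,62],[-32,-52,62],[-32,52,62]]
r=least_squares(lambda p:(proj("top",pts(*p,L))-uv).ravel(),[573,-91,0]);print(r.x,r.fun.reshape(-1,2))
px=np.array([[165,76],[627,120],[538,390],[12,325]],float)
px2=np.array([[165,76],[627,120],[532,378],[12,322]],float)
uv2=(px2+.5)/6-.5+[140,210]
print(uv2)
# scene view: figure correspondence
print(proj("scene",pts(*r.x,L)))
p=r.x
for n,q in dict(near=(-52,0,71),far=(52,0,71),left=(0,72,71),right=(0,-72,71)).items(): print(n,pts(*p,[q]))
from scipy.spatial.transform import Rotation as R
print(R.from_quat(ctrl.sense()['tool_rot']).as_matrix())
E
```

```text
[578.28 -92.67  -0.28] [[-0.32 -0.58]
 [ 0.58 -0.34]
 [ 0.93  0.02]
 [-0.29  0.49]
 [-0.06 -0.7 ]
 [ 0.16 -0.2 ]
 [-0.55  1.35]
 [-0.45 -0.15]]
[[167.08 222.25]
 [244.08 229.58]
 [228.25 272.58]
 [141.58 263.25]]
[[227.37 270.08]
 [141.06 260.33]
 [167.61 220.29]
 [244.17 227.56]
 [216.6  257.49]
 [162.13 251.6 ]
 [175.39 230.08]
 [226.49 235.12]]
near [[528.35 -78.15  71.  ]]
far [[ 628.21 -107.18   71.  ]]
left [[598.38 -23.53  71.  ]]
right [[ 558.18 -161.81   71.  ]]
[[ 0.96 -0.27  0.  ]
 [-0.27 -0.96 -0.  ]
 [ 0.    0.   -1.  ]]
```

```bash
cat > plan.py <<'E'
from h import *
from scipy.spatial.transform import Rotation as R
np.set_printoptions(suppress=True,precision=1)
P=None
def shifts(p):
    s=ctrl.sense(); M=R.from_quat(s['tool_rot']).as_matrix(); print('tcp',s['tool_pos'],'F',s['contact_force'],'t',s['clock'])
    x=M[:,0]; print('turn deg (box x - tool x)',np.degrees(p[2]-np.arctan2(x[1],x[0])))
    for n,q in dict(near=(-52,0,62),far=(52,0,62),left=(0,72,62),right=(0,-72,62)).items():
        w=pts(*p,[q])[0]; print(n,'world',w,'tool shift',M.T@(w-s['tool_pos']))
E
python3 - <<'E'
from plan import *
px=np.array([[184,62],[614,190],[523,510],[86,372],[236,158],[519,240],[475,402],[187,324]],float)
uv=(px+.5)/6-.5+[285,140]
L=[[60,80,62],[60,-80,62],[-60,-80,62],[-60,80,62],[32,52,62],[32,-52,62],[-32,-52,62],[-32,52,62]]
uv2=np.array([[228.25,272.58],[141.58,263.25],[167.08,222.25],[244.08,229.58]])
f=lambda p:np.r_[(proj("top",pts(*p,L))-uv).ravel(),(proj("scene",pts(*p,L[:4]))-uv2).ravel()]
r=least_squares(f,[573,-91,-.28]);print(r.x,r.x[2],r.fun.reshape(-1,2))
shifts(r.x)
E
```

```text
[579.8 -92.6  -0.3] -0.2786825398572712 [[-0.5 -1.1]
 [ 0.5 -1.2]
 [ 1.  -0.8]
 [-0.2 -0. ]
 [-0.2 -1.3]
 [ 0.1 -1. ]
 [-0.5  0.6]
 [-0.4 -0.7]
 [-0.6 -2. ]
 [-0.6 -2.2]
 [ 0.3 -1.4]
 [ 0.1 -1.7]]
tcp [180.6 650.4 231.3] F [-0.6 -0.2 -0.1] t 0.7
turn deg (box x - tool x) -0.45186522515749855
near world [529.8 -78.3  62. ] tool shift [531.4 608.7 169.3]
far world [ 629.8 -106.9   62. ] tool shift [635.4 609.5 169.3]
left world [599.6 -23.4  62. ] tool shift [583.9 537.1 169.3]
right world [ 560.  -161.8   62. ] tool shift [582.8 681.1 169.3]
```

>>> {"op": "jog_arm", "data": {"commands": [[0, 531, 609, 40, 0], [0, 531, 609, 40, 0], [0, 531, 609, 40, 0], [0, 531, 609, 40, 0], [0, 531, 609, 40, 0], [0, 531, 609, 40, 0], [0, 531, 609, 40, 0], [0, 531, 609, 40, 0], [0, 531, 609, 40, 0], [0, 531, 609, 40, 0], [0, 531, 609, 40, 0], [0, 531, 609, 40, 0], [0, 531, 609, 40, 0], [0, 531, 609, 40, 0], [0, 531, 609, 40, 0], [0, 531, 609, 40, 0], [0, 531, 609, 40, 0], [0, 531, 609, 40, 0], [0, 531, 609, 40, 0], [0, 531, 609, 40, 0]]}}

```text
clock: 2.7
tool_pos: [529.0, -77.4, 191.6]
tool_rot: [0.991, -0.134, 0.0, -0.0]
contact_force: [-1.1, 0.7, -0.5]
grip_width: 0.1
```

```bash
python3 - <<'E'
from plan import *
shifts([579,-92.6,-.28]); print(ctrl.sense()['grip_width'],ctrl.sense()['tool_rot'])
E
```

```text
tcp [529.  -77.4 191.6] F [-1.1  0.7 -0.5] t 2.7
turn deg (box x - tool x) -0.6019493818790362
near world [529.  -78.2  62. ] tool shift [  0.2   0.8 129.6]
far world [ 629. -107.   62.] tool shift [104.2   1.9 129.6]
left world [598.9 -23.4  62. ] tool shift [ 52.9 -70.6 129.6]
right world [ 559.1 -161.8   62. ] tool shift [ 51.4  73.3 129.6]
0.12818966724789543 [ 1.  -0.1  0.  -0. ]
```

Aligned. I'll descend to just above the section, then press slowly.

>>> {"op": "jog_arm", "data": {"commands": [[0, 0, 0, 40, 0], [0, 0, 0, 80, 0], [0, 0, 0, 108, 0], [0, 0, 0, 108, 0], [0, 0, 0, 112, 0], [0, 0, 0, 115, 0], [0, 0, 0, 118, 0], [0, 0, 0, 118, 0]]}}

```text
clock: 3.5
tool_pos: [530.4, -78.1, 74.6]
tool_rot: [0.991, -0.135, 0.001, -0.0]
contact_force: [-0.6, 3.0, 6.9]
grip_width: 0.3
```

```bash
cat > look.py <<'E'
from h import *
import sys
k=sys.argv[1]
a=ctrl.get_image("top")[:,:,::-1]; b=ctrl.get_image("scene")[:,:,::-1]
a=cv2.resize(a[135:240,280:405],(390,328),interpolation=2); b=cv2.resize(b[190:300,130:260],(390,328),interpolation=2)
cv2.imwrite(f'pics/look{k}.png',np.hstack([a,b])); s=ctrl.sense(); print(s['clock'],s['tool_pos'].round(1),s['contact_force'].round(1))
E
python3 look.py 1
```

```text
3.6 [530.5 -78.1  74.8] [-0.2  2.   4.7]
```

View pics/look1.png

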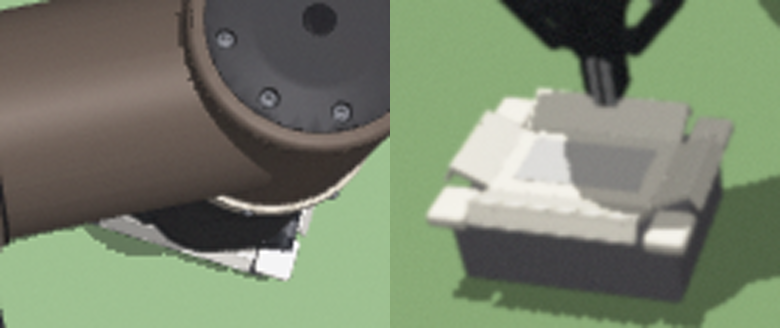

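The scene view shows the fingertip at (605,100) on the middle of the raised robot-side long section, with about 5–7 N of contact. I'll keep pressing.

>>> {"op": "jog_arm", "data": {"commands": [[0, 0, 0, 3, 0], [0, 0, 0, 6, 0], [0, 0, 0, 8, 0], [0, 0, 0, 10, 0], [0, 0, 0, 11, 0], [0, 0, 0, 11, 0], [0, 0, 0, 11, 0]]}}

```text
clock: 4.3
tool_pos: [529.4, -78.5, 62.3]
tool_rot: [0.991, -0.135, -0.0, 0.0]
contact_force: [0.6, -0.8, -0.4]
grip_width: -0.2
```

```bash
python3 look.py 2
```

```text
4.4 [529.4 -78.5  62.3] [-0.4  0.3  0.2]
```

View pics/look2.png

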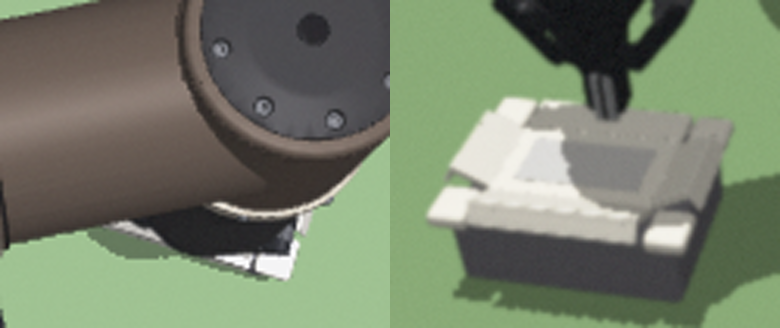

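It snapped shut: the section at (605,120) now lies level and the force is near zero. Next is the far long side.

>>> {"op": "jog_arm", "data": {"commands": [[0, 0, 0, -20, 0], [0, 0, 0, -40, 0], [0, 40, 0, -40, 0], [0, 75, 1, -40, 0], [0, 104, 1, -40, 0], [0, 104, 1, -40, 0], [0, 104, 1, -40, 0], [0, 104, 1, -20, 0], [0, 104, 1, -16, 0], [0, 104, 1, -13, 0], [0, 104, 1, -10, 0], [0, 104, 1, -8, 0], [0, 104, 1, -6, 0], [0, 104, 1, -4, 0], [0, 104, 1, -2, 0], [0, 104, 1, 0, 0], [0, 104, 1, 0, 0], [0, 104, 1, 0, 0]]}}

```text
clock: 6.2
tool_pos: [628.9, -107.1, 62.2]
tool_rot: [0.991, -0.135, -0.0, -0.0]
contact_force: [-1.6, 1.3, 3.1]
grip_width: 0.1
```

```bash
python3 look.py 3
```

```text
6.3 [ 628.9 -107.2   62.1] [-0.8  1.8  2.1]
```

View pics/look3.png

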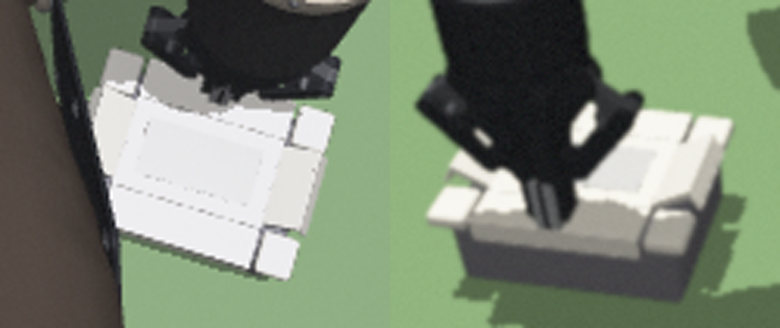

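Both long sides look level: near at (190,215) in the left view, far under the fingertip at (550,220). I'll lift to confirm before doing the ends.

>>> {"op": "jog_arm", "data": {"commands": [[0, 0, 0, -20, 0], [0, 0, 0, -50, 0], [0, -25, -36, -50, 0], [0, -51, -72, -50, 0], [0, -51, -72, -50, 0], [0, -51, -72, -50, 0]]}}

```text
clock: 6.9
tool_pos: [599.4, -23.2, 112.5]
tool_rot: [0.991, -0.134, 0.0, -0.0]
contact_force: [0.5, -0.9, -0.1]
grip_width: -0.3
```

```bash
python3 look.py 4; python3 - <<'E'
from plan import *
shifts([579,-92.6,-.28])
E
```

```text
7.0 [599.6 -24.5 112.2] [0.3 0.6 0.3]
tcp [599.6 -24.5 112.2] F [0.3 0.6 0.3] t 7.0
turn deg (box x - tool x) -0.529555248009379
near world [529.  -78.2  62. ] tool shift [-53.7  70.6  50.2]
far world [ 629. -107.   62.] tool shift [50.3 71.6 50.2]
left world [598.9 -23.4  62. ] tool shift [-1.  -0.9 50.2]
right world [ 559.1 -161.8   62. ] tool shift [ -2.4 143.1  50.2]
```

View pics/look4.png

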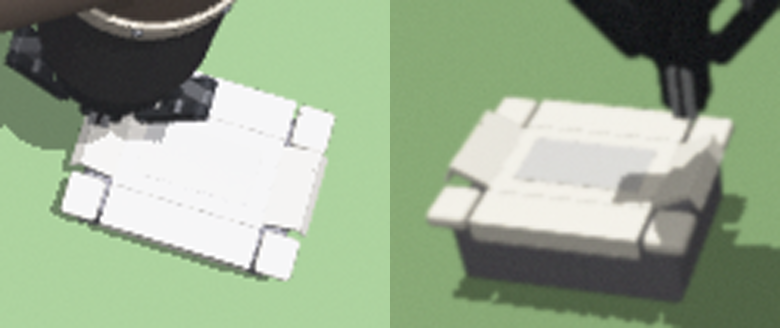

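The view shows both long sections level ((190,235) left view, (560,215) right view) and both ends still up. Next is the +y end.

>>> {"op": "jog_arm", "data": {"commands": [[0, -1, -1, 30, 0], [0, -1, -1, 34, 0], [0, -1, -1, 37, 0], [0, -1, -1, 40, 0], [0, -1, -1, 42, 0], [0, -1, -1, 44, 0], [0, -1, -1, 46, 0], [0, -1, -1, 48, 0], [0, -1, -1, 50, 0], [0, -1, -1, 50, 0], [0, -1, -1, 50, 0]]}}

```text
clock: 8.1
tool_pos: [598.6, -23.1, 62.2]
tool_rot: [0.991, -0.135, -0.0, 0.0]
contact_force: [0.9, -1.1, -0.3]
grip_width: -0.1
```

```bash
python3 look.py 5
```

```text
8.2 [598.6 -23.   62.2] [-0.1  0.4  0.9]
```

View pics/look5.png

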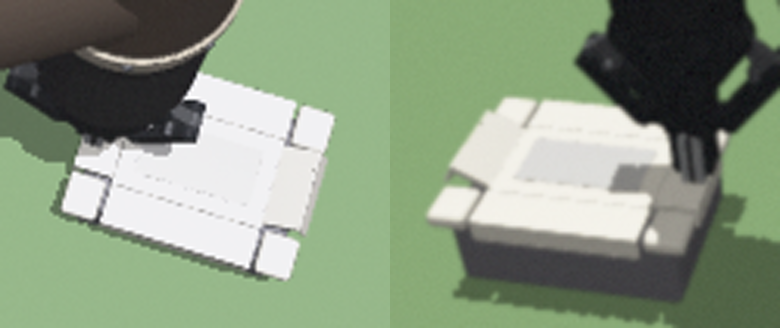

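The +y end is down, level at (690,190). Next is the -y end.

>>> {"op": "jog_arm", "data": {"commands": [[0, 0, 0, -20, 0], [0, 0, 0, -50, 0], [0, 0, 45, -50, 0], [0, -1, 90, -50, 0], [0, -1, 144, -50, 0], [0, -1, 144, -50, 0], [0, -1, 144, -50, 0], [0, -1, 144, -20, 0], [0, -1, 144, -16, 0], [0, -1, 144, -13, 0], [0, -1, 144, -10, 0], [0, -1, 144, -8, 0], [0, -1, 144, -6, 0], [0, -1, 144, -4, 0], [0, -1, 144, -2, 0], [0, -1, 144, 0, 0], [0, -1, 144, 0, 0], [0, -1, 144, 0, 0]]}}

```text
clock: 10.0
tool_pos: [559.2, -161.4, 62.2]
tool_rot: [0.991, -0.135, -0.0, -0.0]
contact_force: [0.1, 0.5, 0.3]
grip_width: 0.3
```

>>> {"op": "jog_arm", "data": {"commands": [[0, 0, 0, -30, 0], [0, 0, 0, -70, 0], [0, 0, -50, -110, 0], [0, -50, -100, -120, 0], [0, -80, -150, -120, 0], [0, -80, -200, -120, 0], [0, -80, -250, -120, 0], [0, -80, -300, -120, 0], [0, -80, -300, -120, 0]]}}

```text
clock: 10.9
tool_pos: [562.6, 152.0, 182.7]
tool_rot: [0.991, -0.134, 0.0, -0.0]
contact_force: [-0.4, -1.2, -0.0]
grip_width: -0.1
```

```bash
python3 look.py 6; python3 -c "
from h import *
cv2.imwrite('pics/full6.png',ctrl.get_image('scene')[:,:,::-1])"
```

```text
11.0 [563.2 152.8 182. ] [ 0.1 -0.7 -0. ]
```

View pics/look6.png

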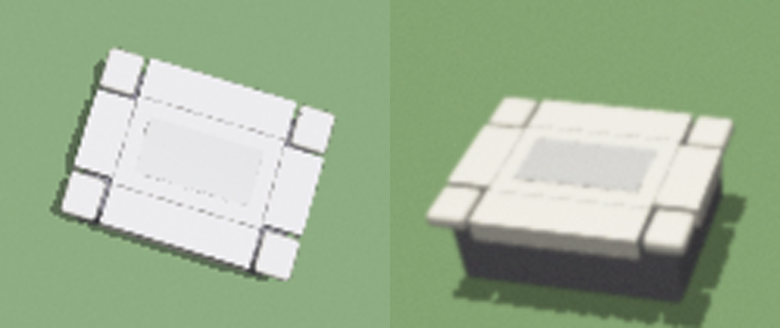

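View pics/full6.png

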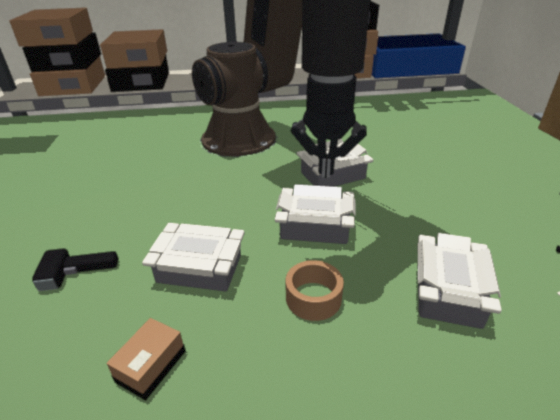

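All four sections are level, with uniform brightness in both views. The box hasn't moved, the bystanders and look-alikes are untouched, and the arm is clear at 182 mm.

```bash
python3 -c "
from rig import ctrl
print(ctrl.close_job())"
```

```text
the job is handed in; nothing more can be done
None
```

The lunch box is closed: all four rim sections of its lid are pressed down and level, and the job is handed in. It was the one farthest to the robot's right, near x 579, y -93 mm. I pressed with shut fingertips in the order asked: near long side, far long side, +y end, -y end.

- **Lid:** the final pictures from both cameras show all four sections level with the lid.
- **Scene:** the box sits where it started. The carton, tape roll, scanner and the other lunch boxes look untouched.
- **Forces and time:** the highest contact force I read was about 8 N, though I only read it at the end of each move. The robot clock was about 11 s at hand-in, and the arm was clear of everything.
- **Disagreement:** the two cameras differed by about 2 pixels on the box's position (roughly 3 mm), which did not affect the pressing. No check failed.

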